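Set the storeroom sensor's trimmer

ROBOT

A 6-joint arm with a two-finger parallel gripper is mounted at the origin on the work surface. World frame = base frame: x ahead of the robot, y to its left, z up, the work surface at z = 0. Lengths are in mm, angles in degrees, forces in N, time in s.
With the tool pointing down it reaches from about 300 to 850 mm from the base axis. Payload 4.2 kg.
Tool frame: the origin (TCP) lies between the finger pads; the fingertips stand 25 mm ahead of it and the grasp point (between the pads) lies 6 mm ahead of it; x points along the fingers, y is the direction in which the jaws open and shut, and the axes are right-handed (so a half turn about x gives the same grasp; the last joint's range is limited). The gripper opens to 91 mm and grips with 3 to 60 N. Pads are 32 mm wide; open, the fingers measure 118 mm over their backs; the gripper's body (76 mm by 178 mm) begins 60 mm behind the grasp point.
Start: joints at [70.646, 18.312, 89.639, -0, 72.044, -1.146], TCP at [179.676, 546.221, 238.976] pointing down, gripper open.
Joint ranges: [-177.97, 177.97], [-48.28, 115.42], [12.27, 149.76], [-77.06, 257.06], [2.81, 150.46], [-146.56, 146.56]. Speed limits (degrees/s): [147.25, 147.25, 180, 180, 180, 180].

INTERFACE

Orientations are given as [roll, pitch, yaw] about the fixed x, y, z axes, in that order (R = Rz(yaw) Ry(pitch) Rx(roll)).
In Python, from workcell import env gives the robot as it stands.
- The arm moves only by the tool jog_arm, never from a script. Its argument "plan" is one flat list of numbers, 4 for each row, row after row: the shift along the tool's x, y, z in cm, then the turn about the tool's x in units of 6 degrees (1.0 is 6 degrees). In form: [tx, ty, tz, turn, tx, ty, tz, turn, ...]. A call has 1 to 12 rows; each row shifts and turns the commanded pose from where the row before left it, along the tool's axes as they then stand; what a row does not reach is not made up. A row lasts 1/12 s, in which the tool goes at most 41.7 mm and 7.16 degrees, less where a joint would pass 70% of its speed; a pose out of reach is approached as far as the arm can. A call with a gripper value outside its range is refused whole. "claw" is the finger opening in cm, from 0 to 9.12, set as the call begins (left out, the last holds). The fingers move at their own pace and stop on an object; "newtons" is the grip in N (left out, the last holds). Time passes only in rows, so rows that do not move let the fingers close. It gives the time, the measured TCP pose, the force and the opening at its end, in the units of the state.
- env.state(): the state, without advancing time (a new reading comes with each control period).
- env.grab_frame(name): name is "scene" or "top" or "wrist"; returns the picture (480x640x3 uint8, red, green, blue); there is no depth.
- env.calibration(name): a dict with "vertical_fov" (degrees; the focal length in pixels is half the picture's height over the tangent of half this angle, whatever the lens; pixels are square), "cx", "cy" (the principal point, pixels), "origin" and "orientation" of the camera in the world; the wrist camera has in their place "T_tool_cam" (4x4, takes a point from camera to tool coordinates, whose origin is the TCP and whose axes are the tool frame's). Camera axes: x right, y down, z forward; pixel columns grow to the right and rows downward; lengths in mm; the calibration is good to about 2 mm. A picture is of the moment at which its call begins: read the wrist's pose just before it. calibration takes no time and is no camera call.
- env.job_done(): hands the job in, once; it reports no verdict.
The state is a dict: "time_s": time; "qpos": joint angles; "qvel": joint speeds; "effort": joint torques, N m; "ee_pos": TCP position; "ee_rot": TCP orientation; "force": force on the tool from outside, world axes, zero at the start; "torque": the same for the moment, N m; "gripper_width": finger opening in mm.
Only numpy, scipy, OpenCV 4.12 (cv2) and the standard library are available. Lean on these libraries where they do the work, as an engineer would, in place of code of your own. Each camera call takes 0.05 s, during which the arm holds its last target.

TASK

Take the plastic tuning tool out of its stand, put its blade into the slotted trimmer of the round climate sensor (not the square one), and with it turn the trimmer clockwise until its pointer lines up with the raised index line on the housing. Then put the tool back in its stand, upright and fully down, and let go.

Things in the scene. Friction and masses are not known exactly. Their poses are not given: they have to be found in the camera images.
- tuner_grip (a point): Loose plastic tuning tool, 100 mm tall, 50-100 g, upright, blade down in its stand. Point: centre of the black handle, 36 (x) by 20 (y) by 60 mm high; pinch along y. Below: shoulder plate 50 x 34 mm (underside 35 mm below the point), 8 mm neck, and the grey flat blade, 32 mm wide (x), 4 thick (y), 24 high, tip 70 mm below the point. z up; half turns are alike.
- trimmer_slot (a point): Centre of the slot's mouth in the trimmer's grey head, on the turning axis, atop the round white sensor (128 mm across, 36 high, fixed). The slot runs along x, open-ended, 40 mm long, 12 wide (bevelled to 20 at the mouth), 14 deep. x points to the white pointer on the black skirt (56 mm); z up; turns with the trimmer. The square sensor's like trimmer is not to be set.
- trimmer (a joint): Angle (rad) of the round sensor's trimmer, clockwise from above positive. 0: pointer in line with the black raised index line on the white housing, 18 mm long, just outside the skirt. Starts at -1.3 to -0.7; stops at -1.5 and 0.6. Friction 0.06 N m; stays where it is left. The blade has about 14 degrees of play in the slot either way.
- stand_top (a point): Centre of the top face of the tool's stand, a white block 84 (x) by 64 (y) by 48 mm high, fixed, with a pocket for the blade: 36 mm along x, 16 along y, 42 deep, edges bevelled by 3 mm. With the tool home its shoulder plate rests on this face and its handle centre is 35 mm above this point. z up.
Mind the look-alikes: they are no part of the job. Leave any purple or red look-alike of the part that bears tuner_grip alone.

How it is judged:
By the outcome, as a careful person would: the job done as asked, in the order asked, and still so for the second after the job is handed in, with the robot touching nothing.
It also fails if it takes over 54 s, if anything falls off the work surface, if the arm or the gripper's body presses on something with over 40 N, if the wrist force passes 120 N, or if a joint passes its speed limit or range.

## Working session

There is one attempt and no reset: what is moved stays moved. The work goes in short steps, Python scripts to look and compute and a tool call to move; the robot and the scene stay as the last step left them, time stands still between calls to the robot, and variables do not carry over. Pictures are saved under pics/ and viewed, and the job is handed in when it is done.

Besides the shell and the picture viewer there is one more tool, called after "Emit:" by a JSON object that holds its "op" and its "data". jog_arm: Moves the arm, as the interface text tells. Its arguments: {"type":"object","properties":{"plan":{"type":"array"},"claw":{"type":"number"},"newtons":{"type":"number"}},"required":["plan"]}

```bash
mkdir -p pics; python3 - <<'E'
from workcell import env
import cv2
s=env.state();print({k:s[k] for k in ('time_s','ee_pos','ee_rot','gripper_width','force')})
for n in ('scene','top','wrist'):
    f=env.grab_frame(n);cv2.imwrite(f'pics/{n}0.png',f[:,:,::-1]);print(n,env.calibration(n))
E
```

```text
{'time_s': 0.0, 'ee_pos': array([179.54052413, 545.77371045, 238.10993324]), 'ee_rot': array([ -90.58961636,   89.89979351, -108.8013801 ]), 'gripper_width': 91.26938232715695, 'force': array([-0.37340054, -0.77370512,  0.1946211 ])}
scene {'vertical_fov': 50.19482268171879, 'cx': 317.98088395861834, 'cy': 243.58053495577477, 'origin': array([1045.16572468, -129.78473028,  806.66963041]), 'orientation': array([-140.03103075,   -0.25553275,   81.77583209])}
top {'vertical_fov': 46.844912043048495, 'cx': 304.96988976669866, 'cy': 234.6111120337202, 'origin': array([ 270.94987745,  -62.83104152, 1182.36694334]), 'orientation': array([-169.32645061,    1.67772587,  -89.82389468])}
wrist {'vertical_fov': 68.19930386251905, 'cx': 318.7476563717619, 'cy': 249.2542168470954, 'T_tool_cam': array([[ 3.74331060e-05, -2.84562728e-01,  9.58657422e-01,
        -1.45256604e+02],
       [ 9.99999980e-01,  2.00045358e-04,  2.03329647e-05,
        -1.99139434e-01],
       [-1.97560971e-04,  9.58657402e-01,  2.84562730e-01,
        -8.13430133e+01],
       [ 0.00000000e+00,  0.00000000e+00,  0.00000000e+00,
         1.00000000e+00]])}
```

View pics/scene0.png

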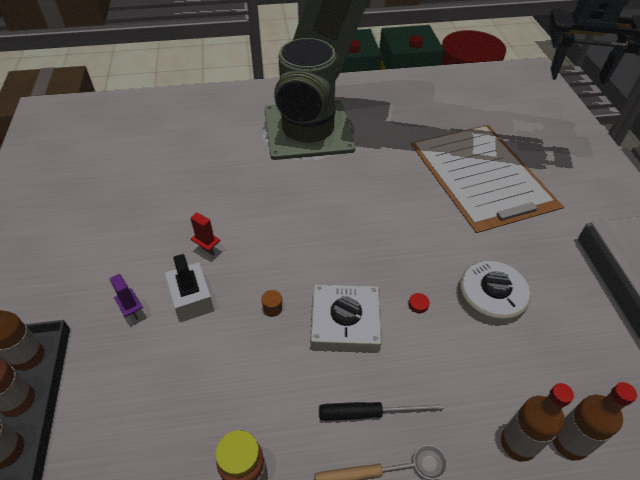

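View pics/top0.png

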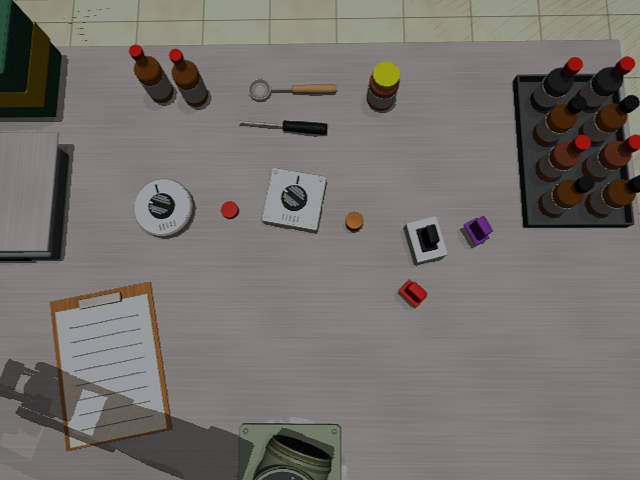

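View pics/wrist0.png

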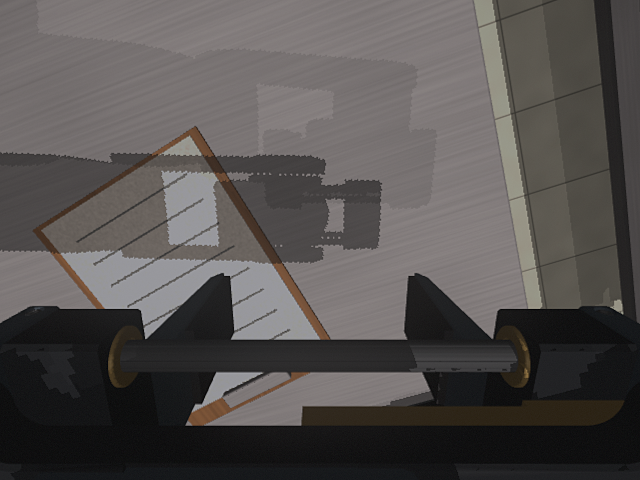

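Candidates for the tool are black in the white stand (top 428,238), purple (478,231) and red (412,293). The black one in the stand fits the description. For the sensor, the round one is at top (163,208) and the square one at (294,199), so it's the round one. I'll confirm both in enlarged crops.

```bash
cat > h.py <<'E'
import numpy as np, cv2
from scipy.spatial.transform import Rotation as R
from workcell import env
def cam(n,st=None):
    c=env.calibration(n); f=240/np.tan(np.radians(c['vertical_fov']/2))
    if n=='wrist':
        T=c['T_tool_cam']; Rt=R.from_euler('xyz',st['ee_rot'],degrees=True).as_matrix()
        return f,c['cx'],c['cy'],Rt@T[:3,3]+st['ee_pos'],Rt@T[:3,:3]
    return f,c['cx'],c['cy'],np.array(c['origin']),R.from_euler('xyz',c['orientation'],degrees=True).as_matrix()
def ray(C,p,z):
    f,cx,cy,o,M=C; d=M@np.array([(p[0]-cx)/f,(p[1]-cy)/f,1]); return o+d*(z-o[2])/d[2]
def proj(C,P):
    f,cx,cy,o,M=C; q=M.T@(np.array(P)-o); return np.array([cx+f*q[0]/q[2],cy+f*q[1]/q[2]])
def tri(C1,p1,C2,p2):
    A=[];b=[]
    S=np.zeros((3,3));v=np.zeros(3);L=[]
    for C,p in((C1,p1),(C2,p2)):
        f,cx,cy,o,M=C; d=M@np.array([(p[0]-cx)/f,(p[1]-cy)/f,1]);d/=np.linalg.norm(d)
        Q=np.eye(3)-np.outer(d,d);S+=Q;v+=Q@o;L.append((Q,o))
    X=np.linalg.solve(S,v);return X,[np.linalg.norm(Q@(X-o)) for Q,o in L]
E
python3 - <<'E'
import cv2,numpy as np
t=cv2.imread('pics/top0.png');s=cv2.imread('pics/scene0.png')
def crop(im,x,y,w,h,k): return cv2.resize(im[y:y+h,x:x+w],None,fx=k,fy=k,interpolation=cv2.INTER_CUBIC)
a=np.hstack([crop(t,398,210,50,60,6),crop(t,128,175,70,70,6)[:360]])
b=np.hstack([crop(s,156,246,60,76,5)[:300],crop(s,455,255,80,70,5)[:300]])
w=max(a.shape[1],b.shape[1])
p=lambda i:cv2.copyMakeBorder(i,0,0,0,w-i.shape[1],0)
c=np.vstack([p(a)[:300],p(b)]);print(c.shape)
cv2.imwrite('pics/crop0.png',np.vstack([p(a)[:300],p(b)]))
E
```

```text
(600, 720, 3)
```

View pics/crop0.png

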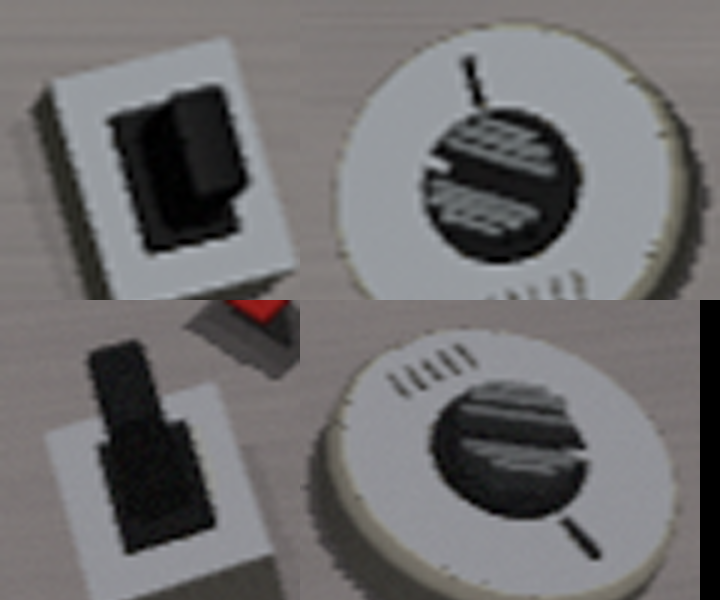

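Both crops confirm the choices: the black tool is in the white stand, and the round sensor's pointer is to the left in the top view, with its black index line up-left. Next I'll measure them.

```bash
python3 - <<'E'
from h import *
def white(im): 
    hsv=cv2.cvtColor(im,cv2.COLOR_BGR2HSV); return ((hsv[...,2]>150)&(hsv[...,1]<40)).astype(np.uint8)*255
for n,wins in (('top',[(395,205,60,70),(125,170,80,80)]),('scene',[(155,240,70,85),(445,250,95,80)])):
    im=cv2.imread(f'pics/{n}0.png');C=cam(n)
    for k,(x,y,w,h) in enumerate(wins):
        c=im[y:y+h,x:x+w]; g=cv2.cvtColor(c,cv2.COLOR_BGR2HSV)
        m=white(c); print(n,k,m.mean()/255, g[...,2].max())
        cs,_=cv2.findContours(m,cv2.RETR_EXTERNAL,cv2.CHAIN_APPROX_NONE); ct=max(cs,key=cv2.contourArea)
        pts=(cv2.convexHull(ct).reshape(-1,2)+[x,y]).astype(float)
        P=np.array([ray(C,p,48 if k==0 else 36)[:2] for p in pts]).astype(np.float32)
        if k==0: print('stand rect',cv2.minAreaRect(P))
        else: print('round',cv2.fitEllipse(P), cv2.minEnclosingCircle(P))
        if k==1:
            d=(g[...,2]<110).astype(np.uint8)*255
            cv2.imwrite(f'pics/d_{n}.png',d)
            # index & pointer inside disc
            inside=np.zeros_like(m);cv2.drawContours(inside,[cv2.convexHull(ct)],-1,255,-1);inside=cv2.erode(inside,np.ones((3,3)))
            nn,lab,st,ce=cv2.connectedComponentsWithStats(d&inside)
            for i in range(1,nn):
                if st[i,4]>6:
                    print('dark',st[i],ce[i]+[x,y],ray(C,ce[i]+[x,y],37))
E
```

```text
top 0 0.15428571428571428 173
stand rect ((476.3424987792969, -280.85272216796875), (82.6047592163086, 61.849700927734375), 14.446455955505371)
top 1 0.2496875 171
round ((550.34375, 279.1929016113281), (117.22822570800781, 118.4647216796875), 95.21285247802734) ((550.4078369140625, 279.4392395019531), 59.52970504760742)
dark [ 23  14  27  35 527] [161.19734345 205.11005693] [551.89062605 279.78833172  37.        ]
scene 0 0.09630252100840336 155
stand rect ((477.33331298828125, -284.2491149902344), (81.4502944946289, 61.130741119384766), 14.834490776062012)
scene 1 0.14223684210526316 154
round ((552.7672729492188, 275.0881042480469), (113.46282196044922, 114.92384338378906), 104.30982208251953) ((552.0654296875, 275.4338073730469), 58.02677917480469)
dark [38 15  4  5  7] [484.28571429 266.85714286] [507.8565252  269.17939203  37.        ]
dark [35 17  4  4  7] [481.28571429 268.71428571] [511.29348342 262.0265834   37.        ]
dark [32 19  4  4  7] [478.28571429 270.71428571] [515.03289638 254.80102794  37.        ]
dark [ 36  22  32  27 671] [496.35171386 284.80923994] [550.83532663 276.67560486  37.        ]
dark [62 48  8  9 28] [510.75       302.21428571] [590.99066624 288.36098912  37.        ]
```

```bash
cat >> h.py <<'E'
def axes(st): return R.from_euler('xyz',st['ee_rot'],degrees=True).as_matrix()
def go(P,yang=None):
    st=env.state();M=axes(st);d=M.T@(np.array(P)-st['ee_pos'])
    cur=np.degrees(np.arctan2(M[1,1],M[0,1]))
    print('t',st['time_s'],'pos',st['ee_pos'].round(1),'yang %.1f'%cur,'tilt',M[:,0].round(3),'q',st['qpos'].round(1),'F',st['force'].round(1),'w %.1f'%st['gripper_width'])
    print('shift cm now-frame',(d/10).round(2))
    if yang is not None:
        t=cur-yang; t=(t+90)%180-90; print('turn deg (cw+)',round(t,1),'units',round(t/6,2))
        a=np.radians(yang)
        # frame after turn
        from scipy.spatial.transform import Rotation
        M2=M@Rotation.from_euler('x',t,degrees=True).as_matrix()
        print('shift after turn',((M2.T@(np.array(P)-st['ee_pos']))/10).round(2))
E
python3 - <<'E'
from h import *
go([530,270,200]); print(axes(env.state()).round(3))
go([477,-282,150],104.5)
# trimmer angles, top view
C=cam('top')
o=lambda c:ray(C,(128+(c[0]-300)/6,175+c[1]/6),37)[:2]
c0=np.array([551.3,277.5])
for z in((435,163),(473,80),(500,185)):
    v=o(z)-c0;print(o(z),np.degrees(np.arctan2(v[1],v[0])))
E
```

```text
t 0.15 pos [179.6 545.9 238.3] yang 71.8 tilt [-0.    -0.001 -1.   ] q [70.6 18.3 89.7 -0.  72.  -1.1] F [ 0.6 -0.6  0.1] w 91.2
shift cm now-frame [  3.85 -15.25  41.91]
[[-0.     0.312  0.95 ]
 [-0.001  0.95  -0.312]
 [-1.    -0.001 -0.   ]]
t 0.15 pos [179.6 545.9 238.3] yang 71.8 tilt [-0.    -0.001 -1.   ] q [70.6 18.3 89.7 -0.  72.  -1.1] F [ 0.6 -0.6  0.1] w 91.2
shift cm now-frame [  8.92 -69.34  54.12]
turn deg (cw+) -32.7 units -5.45
shift after turn [  8.92 -87.59   8.08]
[558.4798138  303.27312427] 74.43335672969343
[589.11411849 291.19080298] 19.903058596161465
[550.29642946 279.41249895] 117.68793050642053
```

Emit:
{"op": "jog_arm", "data": {"plan": [0.3, -1.25, 3.5, 0, 0.3, -1.25, 3.5, 0, 0.3, -1.25, 3.5, 0, 0.3, -1.25, 3.5, 0, 0.3, -1.25, 3.5, 0, 0.3, -1.25, 3.5, 0, 0.3, -1.25, 3.5, 0, 0.3, -1.25, 3.5, 0, 0.3, -1.25, 3.5, 0, 0.3, -1.25, 3.5, 0, 0.3, -1.25, 3.5, 0, 0.3, -1.25, 3.5, 0]}}

```text
time_s: 1.15
ee_pos: [532.9, 271.0, 202.6]
ee_rot: [-159.3, 90.0, -177.5]
force: [0.9, 1.3, 0.0]
gripper_width: 91.3
```

Emit:
{"op": "jog_arm", "data": {"plan": [0, 0, 0, 0, 0, 0, 0, 0]}}

```text
time_s: 1.32
ee_pos: [532.7, 271.1, 202.1]
ee_rot: [-147.5, 89.9, -165.9]
force: [-1.4, 0.3, 0.9]
gripper_width: 90.8
```

```bash
python3 - <<'E'
from h import *
go([530,270,200])
st=env.state();f=env.grab_frame('wrist');cv2.imwrite('pics/w1.png',f[:,:,::-1]);np.save('w1.npy',np.r_[st['ee_pos'],st['ee_rot']])
C=cam('wrist',st);print(proj(C,[551.3,277.5,45]))
E
```

```text
t 1.3167 pos [532.7 271.1 202.1] yang 71.6 tilt [-0.001 -0.    -1.   ] q [ 25.9  21.8  89.8   0.   68.5 -45.7] F [-1.4  0.3  0.9] w 90.8
shift cm now-frame [ 0.21 -0.19 -0.22]
[332.47307434 257.18363633]
```

View pics/w1.png

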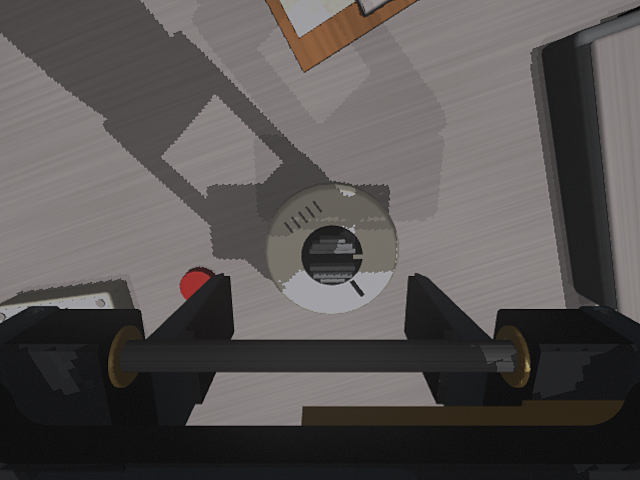

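```bash
python3 - <<'E'
import cv2,numpy as np
t=cv2.imread('pics/w1.png')
cv2.imwrite('pics/w1c.png',cv2.resize(t[215:305,285:385],None,fx=6.5,fy=6.5,interpolation=cv2.INTER_CUBIC))
E
```

```text
(no output)
```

View pics/w1c.png

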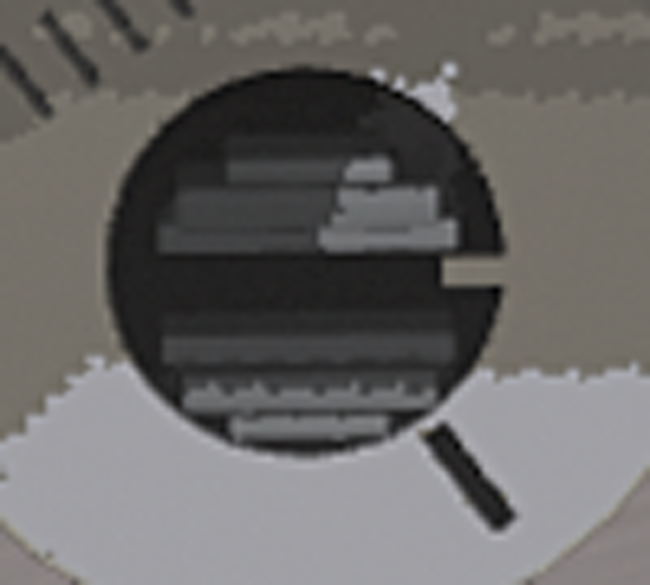

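Emit:
{"op": "jog_arm", "data": {"plan": [2, 0.2, 0.6, 0, 2, 0.2, 0.6, 0, 2, 0.2, 0.6, 0, 0, 0, 0, 0, 0, 0, 0, 0]}}

```text
time_s: 1.78
ee_pos: [549.2, 273.3, 142.3]
ee_rot: [-145.1, 89.8, -163.2]
force: [0.2, -1.1, 0.0]
gripper_width: 91.2
```

```bash
cat > m.py <<'E'
from h import *
import sys
n=sys.argv[1]
if len(sys.argv)>2:
    st=env.state();f=env.grab_frame('wrist');cv2.imwrite(f'pics/{n}.png',f[:,:,::-1]);np.save(n+'.npy',np.r_[st['ee_pos'],st['ee_rot']])
a=np.load(n+'.npy');st=dict(ee_pos=a[:3],ee_rot=a[3:]);C=cam('wrist',st)
im=cv2.imread(f'pics/{n}.png')
cx,cy=proj(C,[551.3,277.5,42])
g=im.max(2);m=(g<62).astype(np.uint8)*255
m=cv2.morphologyEx(m,cv2.MORPH_OPEN,np.ones((3,3)))
nn,lab,s,ce=cv2.connectedComponentsWithStats(m)
i=min(range(1,nn),key=lambda i:np.hypot(*(ce[i]-[cx,cy])) if s[i,4]>1000 else 1e9)
cs,_=cv2.findContours((lab==i).astype(np.uint8),cv2.RETR_EXTERNAL,cv2.CHAIN_APPROX_NONE)
h=cv2.convexHull(max(cs,key=cv2.contourArea)).astype(np.float32)
print('pred',cx,cy,'ellipse',cv2.fitEllipse(h),'bbox',s[i],'pos',a.round(1))
E
python3 m.py w1; python3 m.py w2 1
```

```text
pred 332.3498439895579 256.17200717883463 ellipse ((331.56756591796875, 254.35552978515625), (58.25946044921875, 60.90367889404297), 92.20301818847656) bbox [ 302  225   60   51 1627] pos [ 532.7  271.1  202.1 -147.5   89.9 -165.9]
pred 325.53220591336276 261.5035954323443 ellipse ((324.5611572265625, 259.2909240722656), (72.36344146728516, 75.2634048461914), 91.1224365234375) bbox [ 287  223   75   64 3215] pos [ 549.2  273.3  142.3 -145.1   89.8 -163.2]
```

View pics/w2.png

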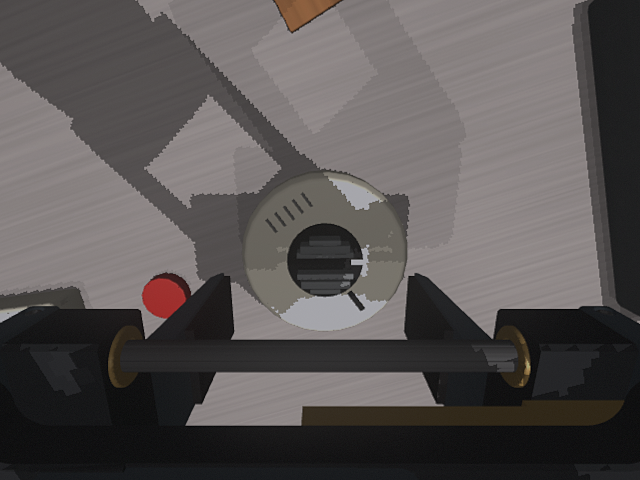

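```bash
python3 - <<'E'
from h import *
Cs=[]
for n,p in(('w1',(331.57,254.36)),('w2',(324.56,259.29))):
    a=np.load(n+'.npy');C=cam('wrist',dict(ee_pos=a[:3],ee_rot=a[3:]));Cs.append((C,p))
    print([ray(C,p,z).round(1) for z in(36,40,45)], 'depth')
print(tri(*Cs[0],*Cs[1]))
Ct=cam('top');im=cv2.imread('pics/top0.png')
g=im.max(2);m=np.zeros_like(g);m[185:225,140:185]=(g[185:225,140:185]<62)*255
cs,_=cv2.findContours(m,cv2.RETR_EXTERNAL,cv2.CHAIN_APPROX_NONE);c=max(cs,key=cv2.contourArea)
e=cv2.fitEllipse(cv2.convexHull(c).astype(np.float32));print(e, ray(Ct,e[0],38), [tri(*c2,Ct,e[0]) for c2 in Cs])
im=cv2.imread('pics/w2.png')
cv2.imwrite('pics/w2c.png',cv2.resize(im[215:320,275:375],None,fx=5.5,fy=5.5,interpolation=cv2.INTER_CUBIC))
E
```

```text
[array([551.3, 277. ,  36. ]), array([550.1, 277.2,  40. ]), array([548.5, 277.5,  45. ])] depth
[array([551.3, 276.8,  36. ]), array([550.1, 277.2,  40. ]), array([548.5, 277.6,  45. ])] depth
(array([549.28124495, 277.39186351,  42.55381813]), [np.float64(0.00705183630235725), np.float64(0.007051836302475334)])
((161.18275451660156, 205.73501586914062), (24.47908592224121, 25.890106201171875), 53.278499603271484) [550.27015588 279.44981538  38.        ] [(array([548.68632612, 277.51167503,  44.47764687]), [np.float64(0.002709243276248381), np.float64(0.0027092432763684547)]), (array([548.72033063, 277.54901933,  44.35645464]), [np.float64(0.0016547850945828446), np.float64(0.0016547850942620359)])]
```

View pics/w2c.png

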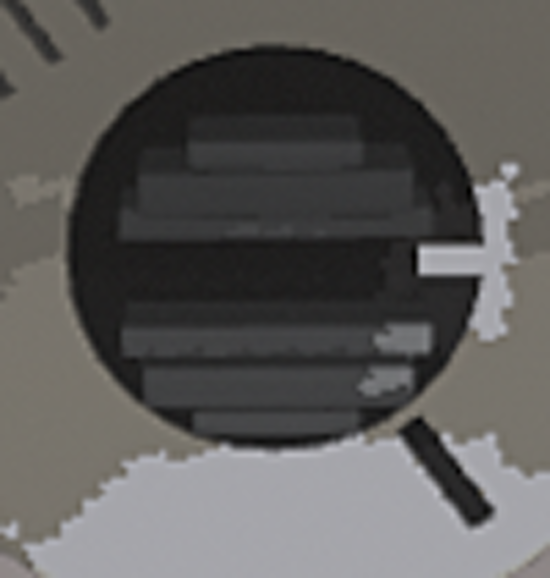

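```bash
python3 - <<'E'
from h import *
Cs=[]
for n,p in(('w1',(332.3,260.2)),('w2',(325.1,266.5))):
    a=np.load(n+'.npy');C=cam('wrist',dict(ee_pos=a[:3],ee_rot=a[3:]));Cs.append((C,p))
    print([ray(C,p,z).round(1) for z in(36,50,55,60)])
print(tri(*Cs[0],*Cs[1]))
go([477,-282,160],-75.5)
E
```

```text
[array([556.9, 275.9,  36. ]), array([552.3, 276.8,  50. ]), array([550.7, 277.2,  55. ]), array([549.1, 277.5,  60. ])]
[array([556.9, 275.5,  36. ]), array([552.2, 276.8,  50. ]), array([550.5, 277.2,  55. ]), array([548.8, 277.7,  60. ])]
(array([552.14158094, 276.81408435,  50.35678901]), [np.float64(0.07788721520811814), np.float64(0.07788721520809888)])
t 1.8333 pos [550.  273.5 143.6] yang 71.9 tilt [-0.  0. -1.] q [ 25.4  25.9  92.2   0.   61.9 -46.5] F [-0.5 -0.5  0.5] w 91.0
shift cm now-frame [ -1.66 -55.07  10.35]
turn deg (cw+) -32.6 units -5.44
shift after turn [ -1.66 -51.96 -20.98]
```

Emit:
{"op": "jog_arm", "data": {"plan": [-0.2, -4, 0.8, 0, -0.2, -4, 0.8, 0, -0.2, -4, 0.8, 0, -0.2, -4, 0.8, 0, -0.1, -4, 0.8, 0, -0.1, -4, 0.8, 0, -0.1, -4, 0.8, 0, -0.1, -4, 0.8, 0, -0.1, -4, 0.8, 0, -0.1, -4, 0.8, 0, -0.1, -4, 0.8, 0, -0.1, -4, 0.8, 0]}}

```text
time_s: 2.83
ee_pos: [492.0, -214.9, 161.2]
ee_rot: [-0.5, 89.8, -18.6]
force: [0.6, 0.3, -0.6]
gripper_width: 91.4
```

Emit:
{"op": "jog_arm", "data": {"plan": [0, -3.6, 0.4, 0, 0, -3.5, 0.4, 0, 0, 0, 0, 1.1, 0, 0, 0, 1.1, 0, 0, 0, 1.1, 0, 0, 0, 1.1, 0, 0, 0, 1.1, 0, 0, 0, 1.1, 0, 0, 0, 1.1, 0, 0, 0, 1.1, 0, 0, 0, 1.1, 0, 0, 0, 1.1]}}

```text
time_s: 3.83
ee_pos: [478.1, -282.9, 161.0]
ee_rot: [58.2, 89.8, -26.3]
force: [0.2, 0.2, 0.1]
gripper_width: 90.9
```

Emit:
{"op": "jog_arm", "data": {"plan": [0, 0, 0, 1.1, 0, 0, 0, 1.1, 0, 0, 0, 1.1, 0, 0, 0, 1.1, 0, 0, 0, 1.1, 0, 0, 0, 1.1, 0, 0, 0, 1.1, 0, 0, 0, 1.1, 0, 0, 0, 1.1, 0, 0, 0, 1.1, 0, 0, 0, 1.1, 0, 0, 0, 1.1]}}

```text
time_s: 4.83
ee_pos: [478.1, -282.9, 161.0]
ee_rot: [137.3, 89.8, -26.3]
force: [0.1, -1.1, 0.5]
gripper_width: 91.1
```

```bash
python3 - <<'E'
from h import *
go([477,-282,160],-75.5)
E
```

```text
t 4.8333 pos [ 478.1 -282.9  161. ] yang -73.7 tilt [ 0.003 -0.001 -1.   ] q [-31.8  20.   99.1   0.   60.7  41.9] F [ 0.1 -1.1  0.5] w 91.1
shift cm now-frame [ 0.1  -0.12  0.08]
turn deg (cw+) 1.8 units 0.3
shift after turn [ 0.1  -0.11  0.08]
```

Emit:
{"op": "jog_arm", "data": {"plan": [0, 0, 0, 0.3, 0, 0, 0, 0]}}

```text
time_s: 5.0
ee_pos: [478.0, -283.0, 160.9]
ee_rot: [137.9, 89.8, -27.3]
force: [-0.3, -0.0, 0.1]
gripper_width: 90.9
```

```bash
python3 - <<'E'
from h import *
n='w3';st=env.state();f=env.grab_frame('wrist');cv2.imwrite(f'pics/{n}.png',f[:,:,::-1]);np.save(n+'.npy',np.r_[st['ee_pos'],st['ee_rot']])
C=cam('wrist',st);print(proj(C,[477,-282,48]),proj(C,[477,-282,113]))
E
```

```text
[317.05825427 254.90021946] [316.75443326 287.92862655]
```

View pics/w3.png

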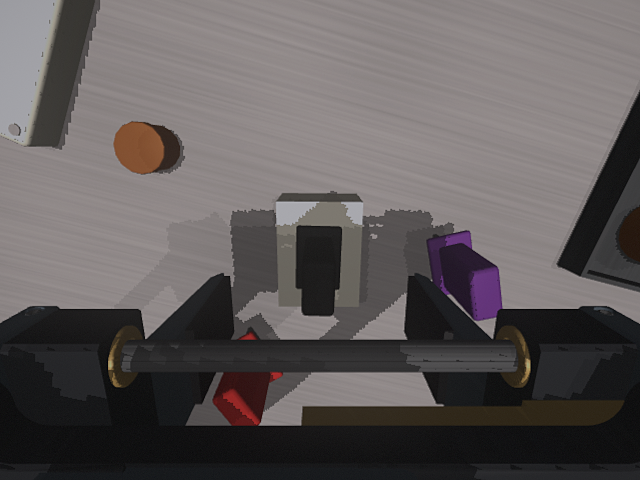

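```bash
python3 - <<'E'
from h import *
a=np.load('w3.npy');st=dict(ee_pos=a[:3],ee_rot=a[3:]);C=cam('wrist',st);M=axes(st)
im=cv2.imread('pics/w3.png')
cv2.imwrite('pics/w3c.png',cv2.resize(im[185:320,260:380],None,fx=4.4,fy=4.4,interpolation=cv2.INTER_CUBIC))
Ct=cam('top')
for p in((412,293),(478,231)):
    P=ray(Ct,p,30);print('lookalike',P,'tool',(M.T@(P-st['ee_pos'])).round(1))
E
```

```text
lookalike [ 364.91319683 -249.86668625   30.        ] tool [130.5 -61.2 101.2]
lookalike [ 494.95946744 -392.01344872   30.        ] tool [131.1 109.5  11.8]
```

View pics/w3c.png

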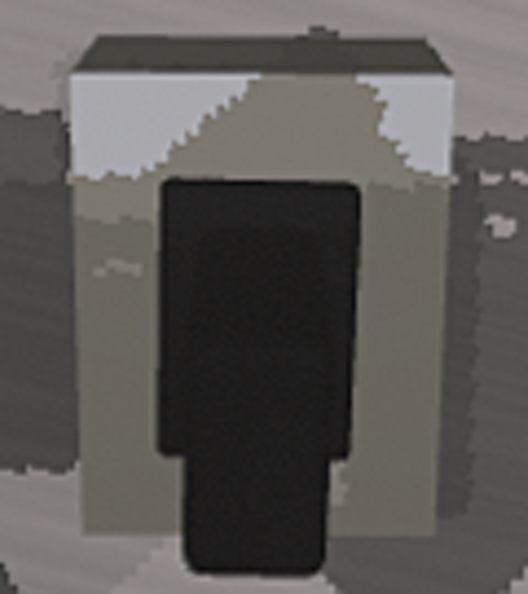

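```bash
python3 - <<'E'
from h import *
a=np.load('w3.npy');st=dict(ee_pos=a[:3],ee_rot=a[3:]);C=cam('wrist',st)
f=lambda x,y,z:ray(C,(260+(x+.5)/4.4-.5,185+(y+.5)/4.4-.5),z)
P=np.array([f(x,y,48) for x,y in((72,72),(452,72),(437,535),(80,535))]);print(P.round(1),P.mean(0))
e=lambda i,j:(np.linalg.norm(P[i]-P[j]),np.degrees(np.arctan2(*(P[i]-P[j])[1::-1])))
print(e(1,0),e(2,3),e(0,3),e(1,2))
c=P.mean(0)
S=np.array([f(x,y,53) for x,y in((162,181),(360,181),(350,458),(157,456))]);print(S.round(1),S.mean(0))
H=np.array([f(x,y,113) for x,y in((190,573),(322,573))]);print(H, H.mean(0),np.linalg.norm(H[0]-H[1]))
go([c[0],c[1],89],-75.5)
go([S.mean(0)[0],S.mean(0)[1],89],-75.5)
E
```

```text
[[ 509.2 -242.5   48. ]
 [ 525.4 -303.5   48. ]
 [ 444.1 -325.2   48. ]
 [ 427.5 -262.6   48. ]] [ 476.55192923 -283.4573485    48.        ]
(np.float64(63.09043437295709), np.float64(-75.1889514120397)) (np.float64(64.72825507728145), np.float64(-75.22298886998122)) (np.float64(84.14086005643263), np.float64(13.856336334577676)) (np.float64(84.16796268174808), np.float64(14.971596425122058))
[[ 496.2 -261.4   53. ]
 [ 504.7 -293.2   53. ]
 [ 456.5 -305.    53. ]
 [ 448.2 -272.3   53. ]] [ 476.39773541 -282.95186733   53.        ]
[[ 457.98852276 -278.317926    113.        ]
 [ 462.59076271 -295.76884316  113.        ]] [ 460.28964274 -287.04338458  113.        ] 18.047579403583722
t 5.05 pos [ 478.  -283.   160.7] yang -75.1 tilt [ 0.003 -0.001 -1.   ] q [-31.8  20.   99.1   0.   60.7  43.3] F [-1.3 -0.  -0.4] w 91.0
shift cm now-frame [ 7.17 -0.01  0.17]
turn deg (cw+) 0.4 units 0.06
shift after turn [ 7.17 -0.01  0.17]
t 5.05 pos [ 478.  -283.   160.7] yang -75.1 tilt [ 0.003 -0.001 -1.   ] q [-31.8  20.   99.1   0.   60.7  43.3] F [-1.3 -0.  -0.4] w 91.0
shift cm now-frame [ 7.17 -0.06  0.17]
turn deg (cw+) 0.4 units 0.06
shift after turn [ 7.17 -0.06  0.17]
```

Emit:
{"op": "jog_arm", "data": {"plan": [0, -0.05, 0.15, 0, 1.2, 0, 0, 0, 1.2, 0, 0, 0, 1.2, 0, 0, 0, 1.2, 0, 0, 0, 1.2, 0, 0, 0, 0.8, 0, 0, 0, 0.35, 0, 0, 0, 0, 0, 0, 0], "claw": 5}}

```text
time_s: 5.8
ee_pos: [475.5, -283.0, 87.0]
ee_rot: [-51.7, 89.9, 143.1]
force: [-0.3, 0.5, -0.4]
gripper_width: 50.1
```

Emit:
{"op": "jog_arm", "data": {"plan": [0, 0, 0, 0, 0, 0, 0, 0, 0, 0, 0, 0, 0, 0, 0, 0, 0, 0, 0, 0, 0, 0, 0, 0], "claw": 0, "newtons": 30}}

```text
time_s: 6.3
ee_pos: [476.0, -283.3, 87.8]
ee_rot: [140.7, 90.0, -24.5]
force: [0.3, -0.2, 1.5]
gripper_width: 19.8
```

```bash
python3 - <<'E'
from h import *
go([476.5,-283.3,89],-75.4)
n='w4';st=env.state();f=env.grab_frame('wrist');cv2.imwrite(f'pics/{n}.png',f[:,:,::-1]);np.save(n+'.npy',np.r_[st['ee_pos'],st['ee_rot']])
E
```

```text
t 6.3 pos [ 476.  -283.3   87.8] yang -75.2 tilt [ 0.001 -0.    -1.   ] q [-32.   24.4 104.4   0.   51.2  43.2] F [ 0.3 -0.2  1.5] w 19.8
shift cm now-frame [-0.12  0.01 -0.05]
turn deg (cw+) 0.2 units 0.03
shift after turn [-0.12  0.01 -0.05]
```

View pics/w4.png

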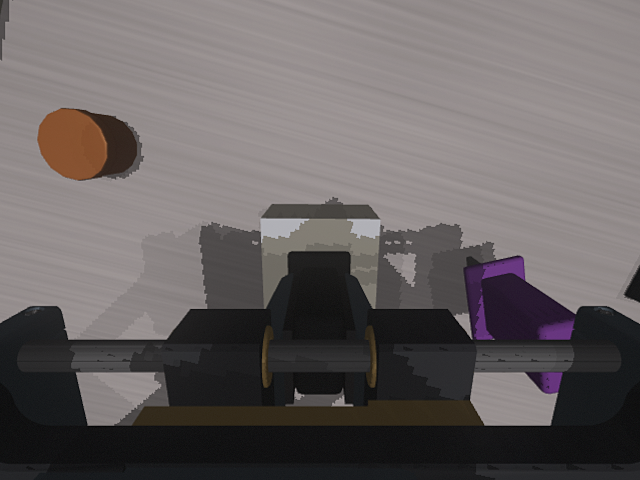

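Emit:
{"op": "jog_arm", "data": {"plan": [-0.5, 0, 0, 0, -1, 0, 0, 0, -1.2, 0, 0, 0, -1.2, 0, 0, 0, -1.2, 0, 0, 0, -1.2, 0, 0, 0, -1.2, 0, 0, 0, -0.5, 0, 0, 0, 0, 0, 0, 0]}}

```text
time_s: 7.1
ee_pos: [476.5, -283.7, 169.3]
ee_rot: [134.7, 89.8, -30.5]
force: [-0.4, 0.4, -0.8]
gripper_width: 19.9
```

```bash
python3 - <<'E'
from h import *
go([550.5,277.1,165],-18.2)
n='s5';f=env.grab_frame('scene');cv2.imwrite(f'pics/{n}.png',cv2.resize(f[160:360,80:380,::-1],None,fx=2.5,fy=2.5))
E
```

```text
t 7.1 pos [ 476.5 -283.7  169.3] yang -75.2 tilt [ 0.003 -0.002 -1.   ] q [-32.   19.5  98.6   0.   61.7  43.2] F [-0.4  0.4 -0.8] w 19.9
shift cm now-frame [  0.35 -52.33 -21.47]
turn deg (cw+) -57.0 units -9.5
shift after turn [  0.35 -10.49 -55.58]
```

View pics/s5.png

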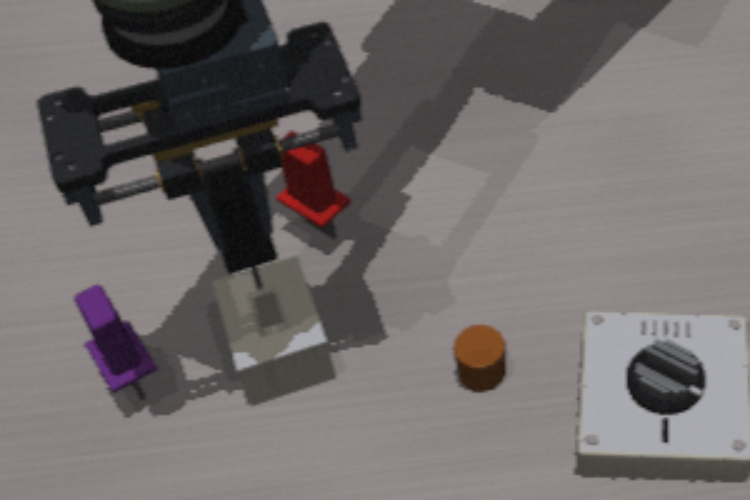

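Emit:
{"op": "jog_arm", "data": {"plan": [0, 0, 0, -0.95, 0, 0, 0, -0.95, 0, 0, 0, -0.95, 0, 0, 0, -0.95, 0, 0, 0, -0.95, 0, 0, 0, -0.95, 0, 0, 0, -0.95, 0, 0, 0, -0.95, 0, 0, 0, -0.95, 0, 0, 0, -0.95, 0, -0.4, -1.6, 0, 0, -0.75, -4, 0]}}

```text
time_s: 8.15
ee_pos: [482.1, -229.0, 166.4]
ee_rot: [-4.3, 89.9, -112.8]
force: [0.4, 0.9, 0.2]
gripper_width: 19.8
```

Emit:
{"op": "jog_arm", "data": {"plan": [0, -0.75, -4, 0, 0, -0.75, -4, 0, 0, -0.75, -4, 0, 0, -0.75, -4, 0, 0, -0.75, -4, 0, 0, -0.75, -4, 0, 0, -0.75, -4, 0, 0, -0.75, -4, 0, 0, -0.75, -4, 0, 0, -0.75, -4, 0, 0, -0.75, -4, 0, 0, -0.75, -4, 0]}}

```text
time_s: 9.15
ee_pos: [546.2, 259.5, 166.5]
ee_rot: [-44.5, 89.9, -152.7]
force: [1.0, -0.6, -0.8]
gripper_width: 19.9
```

Emit:
{"op": "jog_arm", "data": {"plan": [0, -0.35, -2, 0, 0, 0, 0, 0, 0, 0, 0, 0]}}

```text
time_s: 9.4
ee_pos: [549.1, 278.4, 166.1]
ee_rot: [-36.2, 89.9, -144.3]
force: [0.6, -0.6, -1.0]
gripper_width: 19.8
```

```bash
python3 - <<'E'
from h import *
go([550.5,277.1,135],-18.2)
st=env.state();n='w6';f=env.grab_frame('wrist');cv2.imwrite(f'pics/{n}.png',f[:,:,::-1]);np.save(n+'.npy',np.r_[st['ee_pos'],st['ee_rot']])
E
```

```text
t 9.4 pos [549.1 278.4 166.1] yang -18.1 tilt [-0.002 -0.001 -1.   ] q [25.8 24.9 90.2 -0.  65.  43.9] F [ 0.6 -0.6 -1. ] w 19.8
shift cm now-frame [3.11 0.18 0.07]
turn deg (cw+) 0.1 units 0.02
shift after turn [3.11 0.18 0.07]
```

View pics/w6.png

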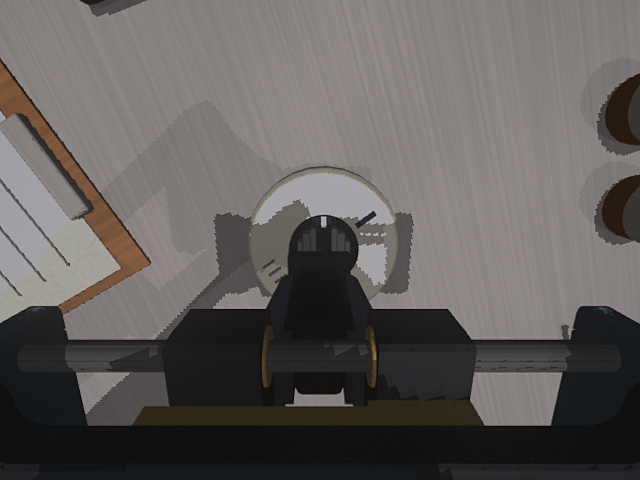

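Emit:
{"op": "jog_arm", "data": {"plan": [0.6, 0.25, 0, 0, 1, 0, 0, 0, 1, 0, 0, 0, 0.4, 0, 0, 0, 0.3, 0, 0, 0, 0, 0, 0, 0]}}

```text
time_s: 9.95
ee_pos: [551.7, 276.3, 133.3]
ee_rot: [-48.3, 89.9, -156.5]
force: [-0.5, -0.2, -0.4]
gripper_width: 19.9
```

```bash
python3 - <<'E'
from h import *
go([550.5,277.1,119],-18.2)
n='s7';f=env.grab_frame('scene');cv2.imwrite(f'pics/{n}.png',cv2.resize(f[190:340,400:600,::-1],None,fx=3.8,fy=3.8))
n='t7';f=env.grab_frame('top');cv2.imwrite(f'pics/{n}.png',cv2.resize(f[150:270,90:250,::-1],None,fx=4,fy=4))
E
```

```text
t 9.95 pos [551.7 276.3 133.3] yang -18.2 tilt [-0.002 -0.001 -1.   ] q [25.5 26.7 92.5  0.  61.  43.8] F [-0.5 -0.2 -0.4] w 19.9
shift cm now-frame [ 1.43 -0.14 -0.04]
turn deg (cw+) -0.0 units -0.01
shift after turn [ 1.43 -0.14 -0.04]
```

View pics/s7.png

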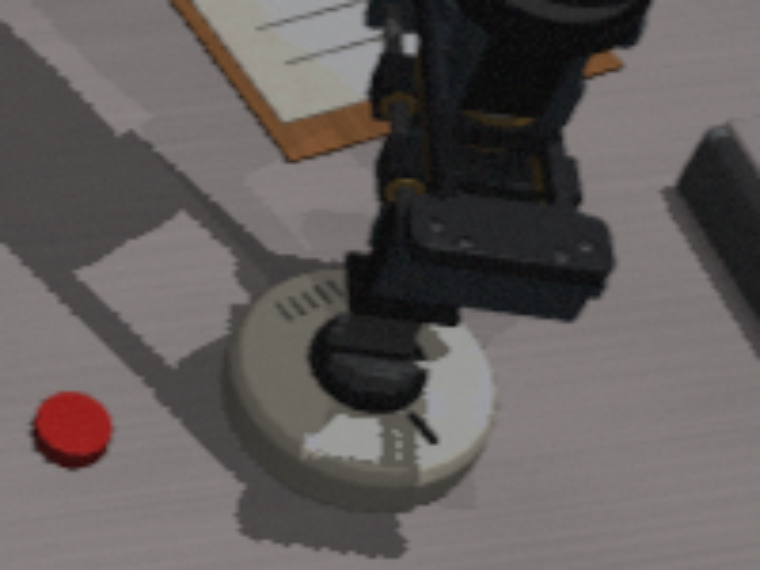

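Emit:
{"op": "jog_arm", "data": {"plan": [0.3, -0.05, 0, 0, 0.3, 0, 0, 0, 0.3, 0, 0, 0, 0, 0, 0, 0]}}

```text
time_s: 10.38
ee_pos: [551.3, 277.0, 124.8]
ee_rot: [-48.2, 89.9, -156.4]
force: [-0.2, -0.3, -0.6]
gripper_width: 19.8
```

Emit:
{"op": "jog_arm", "data": {"plan": [0.2, 0, 0, 0, 0.2, 0, 0, 0, 0.1, 0, 0, 0, 0, 0, 0, 0]}}

```text
time_s: 10.72
ee_pos: [551.6, 277.1, 120.2]
ee_rot: [-52.6, 90.0, -160.8]
force: [0.4, 0.6, -1.2]
gripper_width: 19.8
```

```bash
python3 - <<'E'
from h import *
go([550.5,277.1,119],-18.2);print(env.state()['torque'])
n='s8';f=env.grab_frame('scene');cv2.imwrite(f'pics/{n}.png',cv2.resize(f[220:340,420:560,::-1],None,fx=5,fy=5,interpolation=cv2.INTER_CUBIC))
n='w8';f=env.grab_frame('wrist');cv2.imwrite(f'pics/{n}.png',cv2.resize(f[130:330,210:430,::-1],None,fx=3,fy=3))
E
```

```text
t 10.7167 pos [551.6 277.1 120.2] yang -18.2 tilt [-0. -0. -1.] q [25.6 27.4 93.4  0.  59.2 43.8] F [ 0.4  0.6 -1.2] w 19.8
shift cm now-frame [ 0.12 -0.1   0.03]
turn deg (cw+) -0.0 units -0.0
shift after turn [ 0.12 -0.1   0.03]
[-0.06647793  0.03959242  0.01089477]
```

View pics/s8.png

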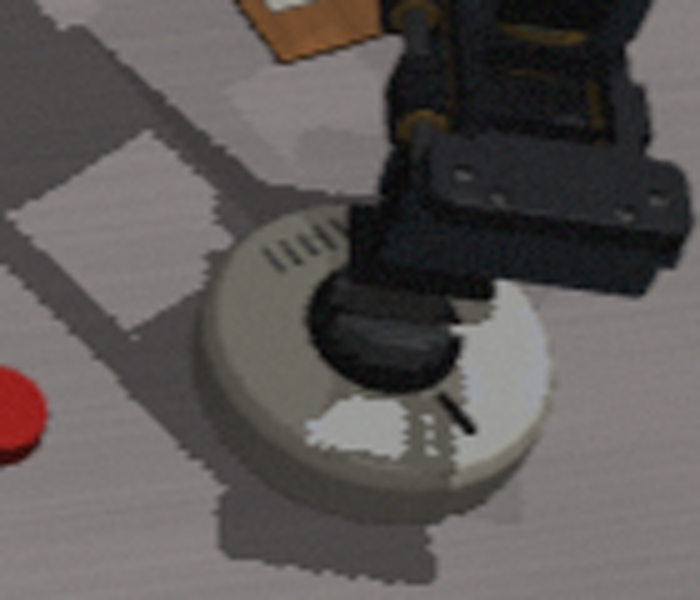

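View pics/w8.png

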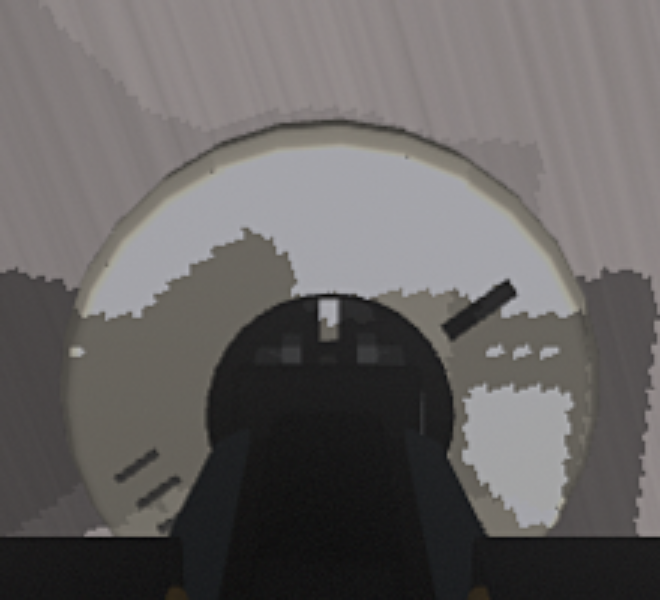

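Emit:
{"op": "jog_arm", "data": {"plan": [0.15, 0, 0, 0, 0.15, 0, 0, 0, 0, 0, 0, 0]}}

```text
time_s: 11.07
ee_pos: [551.5, 277.0, 117.1]
ee_rot: [-54.8, 90.0, -163.0]
force: [-0.6, 0.5, -0.7]
gripper_width: 19.8
```

```bash
python3 - <<'E'
from h import *
for n,i0,i1 in(('w2',(275+410/5.5,215+425/5.5),(275+482/5.5,215+517/5.5)),('w1',(285+433/6.5,215+430/6.5),(285+502/6.5,215+522/6.5))):
    a=np.load(n+'.npy');C=cam('wrist',dict(ee_pos=a[:3],ee_rot=a[3:]))
    A=ray(C,i0,37)[:2];B=ray(C,i1,37)[:2];d=B-A
    c=ray(C,{'w1':(331.57,254.36),'w2':(324.56,259.29)}[n],38)[:2]
    print(A,B,np.linalg.norm(d),'line dir',np.degrees(np.arctan2(d[1],d[0])),'from centre',c,np.degrees(np.arctan2(*((A+B)/2-c)[::-1])))
E
```

```text
[582.86414783 286.33732331] [599.46006068 291.95807228] 17.52190463892265 line dir 18.71035247145142 from centre [551.37394231 276.38586817] 17.783351815263497
[582.65353567 286.1773124 ] [599.61605714 291.5588417 ] 17.795729608051438 line dir 17.602149894855895 from centre [551.34896585 276.44582514] 17.33982770660131
```

Emit:
{"op": "jog_arm", "data": {"plan": [0, 0, 0, 1, 0, 0, 0, 1, 0, 0, 0, 1, 0, 0, 0, 1, 0, 0, 0, 1, 0, 0, 0, 1, 0, 0, 0, 1, 0, 0, 0, 1, 0, 0, 0, 1, 0, 0, 0, 0, 0, 0, 0, 0]}}

```text
time_s: 11.98
ee_pos: [552.0, 277.0, 117.5]
ee_rot: [146.8, 90.0, -15.3]
force: [1.2, -0.6, -1.2]
gripper_width: 19.9
```

```bash
python3 - <<'E'
from h import *
go([550.7,277.1,117],-72);print(env.state()['torque'])
st=env.state();n='w9';f=env.grab_frame('wrist');cv2.imwrite(f'pics/{n}.png',f[:,:,::-1]);np.save(n+'.npy',np.r_[st['ee_pos'],st['ee_rot']])
cv2.imwrite(f'pics/{n}c.png',cv2.resize(f[130:330,210:430,::-1],None,fx=3,fy=3))
E
```

```text
t 11.9833 pos [552.  277.  117.5] yang -72.1 tilt [ 0.001 -0.    -1.   ] q [25.6 27.5 93.6 -0.  58.9 97.7] F [ 1.2 -0.6 -1.2] w 19.9
shift cm now-frame [ 0.05 -0.05  0.12]
turn deg (cw+) -0.1 units -0.01
shift after turn [ 0.05 -0.05  0.12]
[-0.19982443 -0.10785548  0.00276179]
```

View pics/w9c.png

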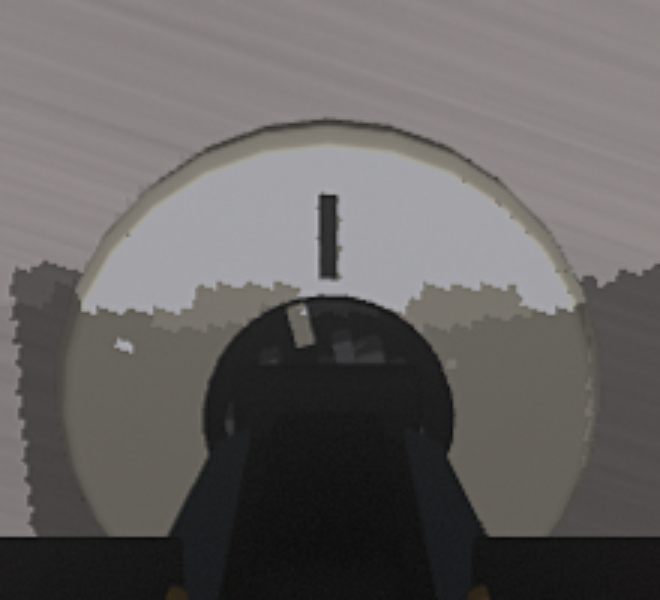

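```bash
cat > ang.py <<'E'
from h import *
import sys
n=sys.argv[1];zc=float(sys.argv[2]) if len(sys.argv)>2 else 40
a=np.load(n+'.npy');C=cam('wrist',dict(ee_pos=a[:3],ee_rot=a[3:]))
im=cv2.imread(f'pics/{n}.png');H,W=480,640
# skirt pixel boundary: rays dark->bright in the upper arc
P=lambda p,z:ray(C,p,z)[:2]
g=im.max(2).astype(int)
c=proj(C,[551,277,40]).round().astype(int)
E=[]
for th in np.radians(np.arange(195,346,1.5)):
    v=np.array([np.cos(th),np.sin(th)])
    for r in np.arange(60,20,-.25):
        x,y=c+v*r
        if g[int(round(y)),int(round(x))]<58 : 
            E.append(P((x,y),zc));break
E=np.array(E)
def circ(E):
    A=np.c_[2*E,np.ones(len(E))];s=np.linalg.lstsq(A,(E**2).sum(1),rcond=None)[0];return s[:2],np.sqrt(s[2]+s[:2]@s[:2])
for _ in range(4):
    c0,r=circ(E);e=np.abs(np.linalg.norm(E-c0,axis=1)-r);E=E[e<max(.6,2*np.median(e))]
print('skirt',c0,r,len(E))
# index: dark blob on white
x0,y0,x1,y1=map(int,sys.argv[3].split(','))   # index window
m=np.zeros_like(g,np.uint8);m[y0:y1,x0:x1]=(g[y0:y1,x0:x1]<80)
pts=np.argwhere(m)[:,::-1]
I=np.array([P(p,37) for p in pts]);ic=I.mean(0);u,s,vt=np.linalg.svd(I-ic);d=vt[0]*np.sign(vt[0]@(ic-c0))
A=lambda v:np.degrees(np.arctan2(v[1],v[0]))
print('index n',len(pts),'from c',A(ic-c0),'dir',A(d))
x0,y0,x1,y1=map(int,sys.argv[4].split(','))
m=np.zeros_like(g,np.uint8);m[y0:y1,x0:x1]=(g[y0:y1,x0:x1]>int(sys.argv[5]))
nn,lab,s,ce=cv2.connectedComponentsWithStats(m);k=1+np.argmax(s[1:,4])
pts=np.argwhere(lab==k)[:,::-1]
I=np.array([P(p,zc) for p in pts]);pc=I.mean(0);u,s,vt=np.linalg.svd(I-pc);d=vt[0]*np.sign(vt[0]@(pc-c0))
print('pointer n',len(pts),'from c',A(pc-c0),'dir',A(d),'size',np.ptp((I-pc)@vt.T,axis=0),'pix',pts.mean(0),'r',np.linalg.norm(pc-c0))
E
python3 ang.py w9 40 310,190,330,226 300,228,320,248 80
```

```text
skirt [552.93740233 277.11586182] 27.179477133311632 97
index n 142 from c 18.179295033351227 dir 18.14075986251827
pointer n 88 from c 34.30003214047311 dir 30.124667055547977 size [9.17268311 4.23542426] pix [309.79545455 237.88636364] r 21.67682170331346
```

Emit:
{"op": "jog_arm", "data": {"plan": [0, 0, 0, 0.7, 0, 0, 0, 0.7, 0, 0, 0, 0.6, 0, 0, 0, 0, 0, 0, 0, 0]}}

```text
time_s: 12.45
ee_pos: [551.9, 276.9, 117.5]
ee_rot: [144.0, 90.0, -30.0]
force: [1.5, -1.5, -1.5]
gripper_width: 19.4
```

```bash
python3 - <<'E'
from h import *
go([550.7,277.1,117],-86);print(env.state()['torque'])
st=env.state();n='w10';f=env.grab_frame('wrist');cv2.imwrite(f'pics/{n}.png',f[:,:,::-1]);np.save(n+'.npy',np.r_[st['ee_pos'],st['ee_rot']])
cv2.imwrite(f'pics/{n}c.png',cv2.resize(f[180:280,270:370,::-1],None,fx=6,fy=6,interpolation=cv2.INTER_CUBIC))
E
```

```text
t 12.45 pos [551.9 276.9 117.5] yang -84.0 tilt [ 0. -0. -1.] q [ 25.6  27.5  93.6  -0.   58.9 109.6] F [ 1.5 -1.5 -1.5] w 19.4
shift cm now-frame [ 0.05 -0.03  0.11]
turn deg (cw+) 2.0 units 0.33
shift after turn [ 0.05 -0.02  0.12]
[-0.29301377 -0.14578953  0.07983813]
```

View pics/w10c.png

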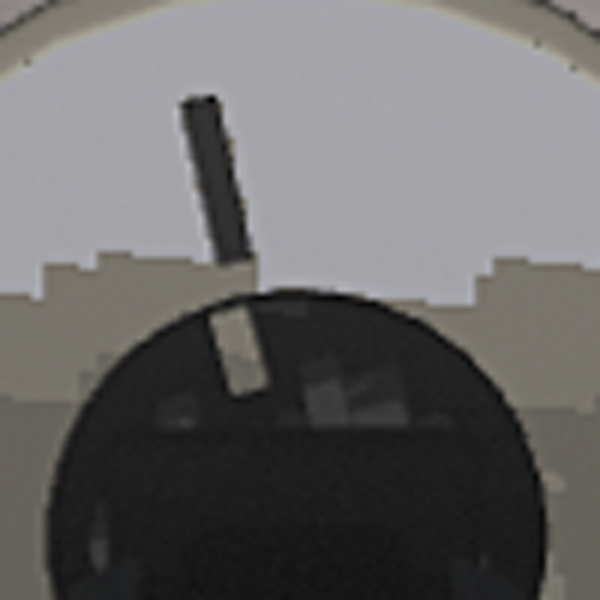

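```bash
for z in 38 40 43; do python3 ang.py w10 $z 298,192,314,223 303,229,318,248 85; done
```

```text
skirt [552.1053394  276.72930175] 27.57165448191255 96
index n 158 from c 18.224944260313976 dir 17.94469725170542
pointer n 84 from c 22.98264169343897 dir 20.082519263146686 size [9.17847477 4.09829945] pix [309.28571429 237.8452381 ] r 21.99844594538965
skirt [552.81417782 276.80577603] 27.326308921261028 96
index n 158 from c 18.43785407510203 dir 17.94469725170542
pointer n 84 from c 22.98264169342708 dir 20.08251926314669 size [9.09680038 4.06183085] pix [309.28571429 237.8452381 ] r 21.802693417817984
skirt [553.87743545 276.92048744] 26.958290580260343 96
index n 158 from c 18.77145421955954 dir 17.94469725170542
pointer n 84 from c 22.982641693430768 dir 20.082519263146764 size [8.9742888  4.00712796] pix [309.28571429 237.8452381 ] r 21.50906462644996
```

Emit:
{"op": "jog_arm", "data": {"plan": [0, 0, 0, 0.3, 0, 0, 0, 0.3, 0, 0, 0, 0, 0, 0, 0, 0]}}

```text
time_s: 12.83
ee_pos: [551.9, 277.0, 117.5]
ee_rot: [151.2, 90.0, -26.5]
force: [2.0, -0.5, -1.1]
gripper_width: 20.3
```

```bash
python3 - <<'E'
from h import *
go([550.7,277.1,117],-88)
st=env.state();n='w11';f=env.grab_frame('wrist');cv2.imwrite(f'pics/{n}.png',f[:,:,::-1]);np.save(n+'.npy',np.r_[st['ee_pos'],st['ee_rot']])
cv2.imwrite(f'pics/{n}c.png',cv2.resize(f[180:280,270:370,::-1],None,fx=6,fy=6,interpolation=cv2.INTER_CUBIC))
E
python3 ang.py w11 39 293,192,314,222 300,230,318,250 85
```

```text
t 12.8333 pos [551.9 277.  117.5] yang -87.7 tilt [ 0. -0. -1.] q [ 25.6  27.5  93.6  -0.   58.9 113.3] F [ 2.  -0.5 -1.1] w 20.3
shift cm now-frame [ 0.05 -0.02  0.12]
turn deg (cw+) 0.3 units 0.05
shift after turn [ 0.05 -0.02  0.12]
skirt [552.47707312 276.74783716] 27.460174125294753 97
index n 148 from c 18.352201361047626 dir 18.59305184957143
pointer n 84 from c 19.519778570583266 dir 18.6447294194224 size [9.21512307 3.94964407] pix [309.11904762 237.80952381] r 21.921626437071215
```

View pics/w11c.png

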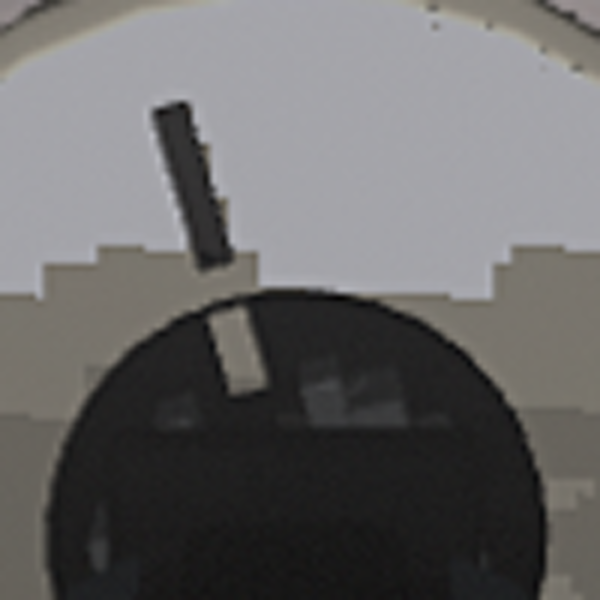

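Emit:
{"op": "jog_arm", "data": {"plan": [0, 0, 0, 0.1, 0, 0, 0, 0, 0, 0, 0, -0.8, 0, 0, 0, -0.8, 0, 0, 0, -0.7, 0, 0, 0, 0]}}

```text
time_s: 13.38
ee_pos: [551.0, 277.6, 117.4]
ee_rot: [-49.3, 89.9, 146.2]
force: [-0.4, -0.6, -0.2]
gripper_width: 19.8
```

Emit:
{"op": "jog_arm", "data": {"plan": [-0.2, 0, 0, 0, -0.3, 0, 0, 0, -0.5, 0, 0, 0, -1, 0, 0, 0, -1.2, 0, 0, 0, -1.3, 0, 0, 0, -0.5, 0, 0, 0, 0, 0, 0, 0]}}

```text
time_s: 14.05
ee_pos: [552.6, 277.6, 169.8]
ee_rot: [-167.2, 89.8, 28.2]
force: [-0.3, 0.5, -0.4]
gripper_width: 19.9
```

```bash
python3 - <<'E'
from h import *
go([476.5,-283.3,169],-75.2)
st=env.state();n='w12';f=env.grab_frame('wrist');cv2.imwrite(f'pics/{n}.png',f[:,:,::-1]);np.save(n+'.npy',np.r_[st['ee_pos'],st['ee_rot']])
cv2.imwrite(f'pics/{n}c.png',cv2.resize(f[180:280,270:370,::-1],None,fx=6,fy=6,interpolation=cv2.INTER_CUBIC))
E
```

```text
t 14.05 pos [552.6 277.6 169.8] yang -74.6 tilt [ 0.004  0.002 -1.   ] q [ 25.6  24.8  89.8   0.   65.1 100.2] F [-0.3  0.5 -0.4] w 19.9
shift cm now-frame [-0.07 52.07 22.21]
turn deg (cw+) 0.6 units 0.1
shift after turn [-0.07 52.28 21.69]
```

View pics/w12c.png

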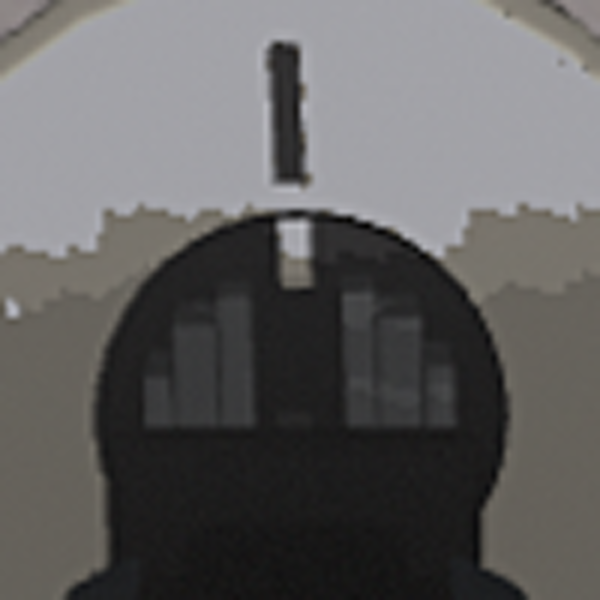

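```bash
for z in 38 40; do python3 ang.py w12 $z 308,184,326,212 312,216,326,229 80; done
```

```text
skirt [552.45364614 276.85109069] 27.230490337609982 74
index n 100 from c 18.249780211756192 dir 18.00823320298015
pointer n 62 from c 17.707777406078158 dir 19.0978390848654 size [9.11935281 4.12484823] pix [318.82258065 221.43548387] r 21.89395727841351
skirt [553.00985071 277.00871593] 27.03412173475878 74
index n 100 from c 18.284974489689482 dir 18.00823320298015
pointer n 62 from c 17.70777740607915 dir 19.09783908486538 size [9.05358997 4.09510251] pix [318.82258065 221.43548387] r 21.736072284487072
```

Emit:
{"op": "jog_arm", "data": {"plan": [0, 1.9, 0.7, 0.1, 0, 3.8, 1.6, 0, 0, 3.8, 1.6, 0, 0, 3.8, 1.6, 0, 0, 3.8, 1.6, 0, 0, 3.8, 1.6, 0, 0, 3.8, 1.6, 0, 0, 3.8, 1.6, 0, 0, 3.8, 1.6, 0, 0, 3.8, 1.6, 0, 0, 3.8, 1.6, 0, 0, 3.8, 1.6, 0]}}

```text
time_s: 15.1
ee_pos: [485.4, -193.8, 166.9]
ee_rot: [-49.6, 89.9, 145.1]
force: [1.3, 0.1, 0.1]
gripper_width: 20.4
```

Emit:
{"op": "jog_arm", "data": {"plan": [0, 3.8, 1.6, 0, 0, 3, 1.2, 0, 0, 1.2, 0.5, 0, 0, 0, 0, 0, 0, 0, 0, 0]}}

```text
time_s: 15.52
ee_pos: [474.6, -277.5, 166.7]
ee_rot: [-71.1, 89.9, 123.6]
force: [0.2, -0.4, -0.5]
gripper_width: 19.8
```

```bash
python3 - <<'E'
from h import *
go([476.2,-283.3,140],-75.2)
E
```

```text
t 15.5167 pos [ 474.6 -277.5  166.7] yang -75.3 tilt [-0.001  0.002 -1.   ] q [-31.5  19.3  99.2   0.1  61.6  43.7] F [ 0.2 -0.4 -0.5] w 19.8
shift cm now-frame [ 2.67  0.6  -0.01]
turn deg (cw+) -0.1 units -0.02
shift after turn [ 2.67  0.6  -0.01]
```

Emit:
{"op": "jog_arm", "data": {"plan": [0, 0.6, 0, 0, 1, 0, 0, 0, 1, 0, 0, 0, 0.8, 0, 0, 0, 0, 0, 0, 0, 0, 0, 0, 0]}}

```text
time_s: 16.02
ee_pos: [476.2, -282.9, 138.4]
ee_rot: [-50.0, 89.9, 144.8]
force: [-0.3, 0.5, -0.2]
gripper_width: 20.2
```

```bash
python3 - <<'E'
from h import *
go([476.2,-283.3,88],-75.2)
st=env.state();n='w13';f=env.grab_frame('wrist');cv2.imwrite(f'pics/{n}.png',f[:,:,::-1]);go([476.2,-283.3,88],-75.2)
n='s13';f=env.grab_frame('scene');cv2.imwrite(f'pics/{n}.png',cv2.resize(f[200:340,110:270,::-1],None,fx=4.5,fy=4,interpolation=cv2.INTER_CUBIC))
E
```

```text
t 16.0167 pos [ 476.2 -282.9  138.4] yang -75.2 tilt [-0.002  0.001 -1.   ] q [-31.9  21.3 100.8   0.   58.1  43.3] F [-0.3  0.5 -0.2] w 20.2
shift cm now-frame [5.04 0.05 0.  ]
turn deg (cw+) 0.0 units 0.01
shift after turn [5.04 0.05 0.  ]
t 16.0667 pos [ 476.6 -283.3  139. ] yang -75.2 tilt [-0.001  0.001 -1.   ] q [-31.9  21.2 100.8   0.   58.1  43.3] F [ 0.3  0.1 -0.8] w 19.8
shift cm now-frame [ 5.1  -0.    0.04]
turn deg (cw+) 0.0 units 0.0
shift after turn [ 5.1  -0.    0.04]
```

View pics/s13.png

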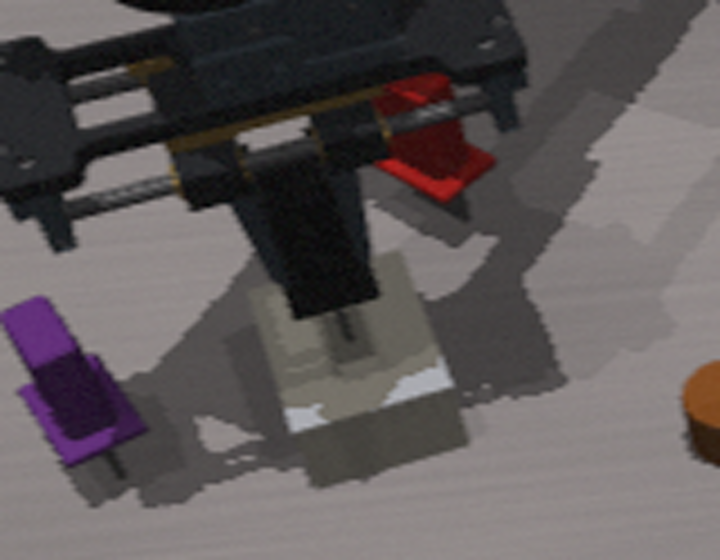

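View pics/w13.png

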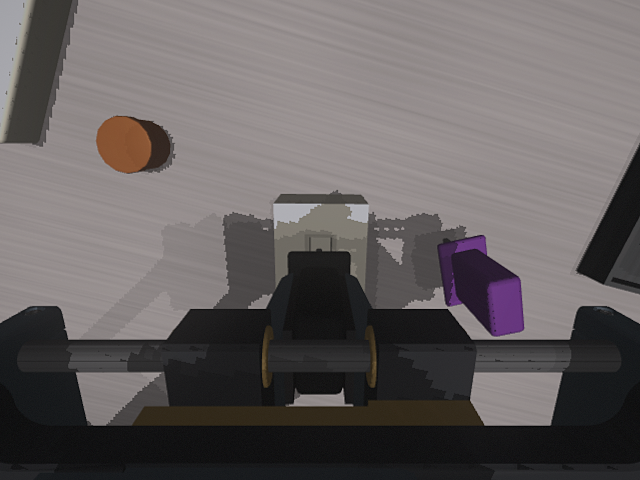

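Emit:
{"op": "jog_arm", "data": {"plan": [0.5, 0, 0, 0, 0.5, 0, 0, 0, 0.5, 0, 0, 0, 0.5, 0, 0, 0, 0, 0, 0, 0]}}

```text
time_s: 16.53
ee_pos: [475.8, -283.3, 118.1]
ee_rot: [-48.2, 89.9, 146.6]
force: [0.7, 0.4, -0.9]
gripper_width: 20.0
```

Emit:
{"op": "jog_arm", "data": {"plan": [0.5, 0, 0, 0, 0.6, 0, 0, 0, 0.6, 0, 0, 0, 0.6, 0, 0, 0, 0.4, 0, 0, 0, 0.1, 0, 0, 0, 0, 0, 0, 0, 0, 0, 0, 0]}}

```text
time_s: 17.2
ee_pos: [476.7, -283.8, 91.5]
ee_rot: [159.2, 90.0, -6.0]
force: [0.6, -0.1, -0.6]
gripper_width: 19.9
```

```bash
python3 - <<'E'
from h import *
go([476.2,-283.3,87.8],-75.2)
E
```

```text
t 17.2 pos [ 476.7 -283.8   91.5] yang -75.2 tilt [ 0. -0. -1.] q [-32.   24.2 104.    0.   51.7  43.2] F [ 0.6 -0.1 -0.6] w 19.9
shift cm now-frame [ 0.37 -0.06  0.04]
turn deg (cw+) -0.0 units -0.0
shift after turn [ 0.37 -0.06  0.04]
```

Emit:
{"op": "jog_arm", "data": {"plan": [0.1, 0, 0, 0, 0.1, 0, 0, 0, 0, 0, 0, 0]}}

```text
time_s: 17.45
ee_pos: [476.6, -283.7, 89.4]
ee_rot: [174.7, 90.0, 9.4]
force: [-0.4, -0.1, -0.7]
gripper_width: 20.1
```

Emit:
{"op": "jog_arm", "data": {"plan": [0.1, 0, 0, 0, 0, 0, 0, 0]}}

```text
time_s: 17.62
ee_pos: [476.5, -283.7, 88.3]
ee_rot: [-84.8, 90.0, 109.9]
force: [-0.1, -0.5, -0.5]
gripper_width: 19.8
```

Emit:
{"op": "jog_arm", "data": {"plan": [0.05, 0, 0, 0, 0, 0, 0, 0]}}

```text
time_s: 17.78
ee_pos: [476.6, -283.7, 87.9]
ee_rot: [-88.5, 90.0, 106.3]
force: [-0.1, 0.3, -0.9]
gripper_width: 20.0
```

Emit:
{"op": "jog_arm", "data": {"plan": [0.05, 0, 0, 0, 0, 0, 0, 0]}}

```text
time_s: 17.95
ee_pos: [476.6, -283.7, 87.8]
ee_rot: [164.9, 90.0, -0.4]
force: [-1.3, 0.6, 3.0]
gripper_width: 19.7
```

Emit:
{"op": "jog_arm", "data": {"plan": [0.05, 0, 0, 0, 0, 0, 0, 0]}}

```text
time_s: 18.12
ee_pos: [476.6, -283.7, 87.8]
ee_rot: [146.4, 90.0, -18.8]
force: [-2.4, 0.5, 6.4]
gripper_width: 20.1
```

Upward force appears at z 87.8, the height I picked it up from, so it's seated. I'll let go.

Emit:
{"op": "jog_arm", "data": {"plan": [0, 0, 0, 0, 0, 0, 0, 0, 0, 0, 0, 0, 0, 0, 0, 0, 0, 0, 0, 0], "claw": 5}}

```text
time_s: 18.53
ee_pos: [476.5, -283.7, 86.7]
ee_rot: [-64.0, 90.0, 130.8]
force: [0.7, 0.1, -0.0]
gripper_width: 49.2
```

Emit:
{"op": "jog_arm", "data": {"plan": [-0.6, 0, 0, 0, -1.2, 0, 0, 0, -1.5, 0, 0, 0, -2, 0, 0, 0, -2, 0, 0, 0, -2, 0, 0, 0, -1, 0, -2, 0, 0, 0, -4, 0, 0, 0, -3, 0, 0, 0, -2, 0, 0, 0, 0, 0, 0, 0, 0, 0]}}

```text
time_s: 19.53
ee_pos: [583.2, -255.3, 189.7]
ee_rot: [-20.2, 89.9, 174.7]
force: [-0.1, -0.5, 0.3]
gripper_width: 50.0
```

```bash
python3 - <<'E'
from h import *
go([476.5,-283.5,190])
f=env.grab_frame('wrist');cv2.imwrite('pics/w14.png',f[:,:,::-1])
a=env.grab_frame('scene')[:,:,::-1];b=env.grab_frame('top')[:,:,::-1]
r=lambda i,k:cv2.resize(i,None,fx=k,fy=k,interpolation=cv2.INTER_CUBIC)
c=np.vstack([np.hstack([r(a[230:330,140:240],3),r(a[240:340,445:545],3)]),np.hstack([r(b[190:290,380:480],3),r(b[160:260,115:215],3)])])
cv2.imwrite('pics/f14.png',c)
E
```

```text
t 19.5333 pos [ 583.2 -255.3  189.7] yang -75.1 tilt [-0.001  0.    -1.   ] q [-24.7  25.7  85.3  -0.   69.   50.5] F [-0.1 -0.5  0.3] w 50.0
shift cm now-frame [-2.000e-02 -1.000e-02  1.104e+01]
```

View pics/f14.png

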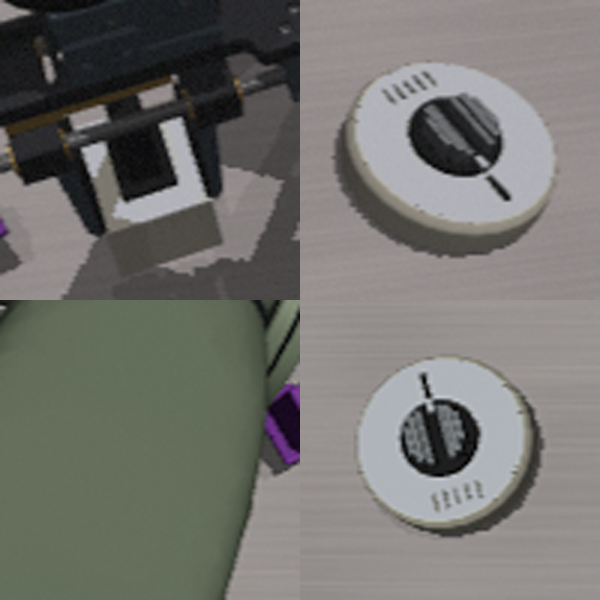

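View pics/w14.png

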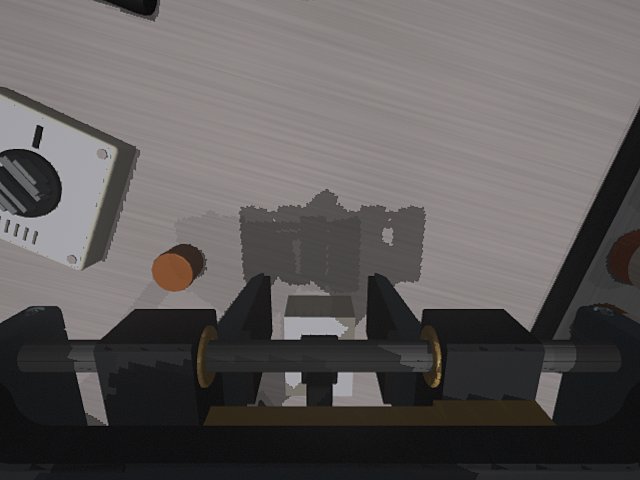

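The pointer lines up with the index line in both the scene and top views. The tool is partly hidden, so I'll move aside for a clear look.

Emit:
{"op": "jog_arm", "data": {"plan": [-1, -3, 0, 0, -1, -4, 0, 0, -1, -4, 0, 0, 0, -4, 0, 0, 0, -4, 0, 0, 0, -4, 0, 0, 0, -3, 0, 0, 0, 0, 0, 0]}}

```text
time_s: 20.35
ee_pos: [513.7, -0.6, 220.5]
ee_rot: [-79.0, 89.9, 116.0]
force: [-0.9, 0.4, 0.2]
gripper_width: 49.8
```

```bash
python3 - <<'E'
from h import *
go([476.5,-283.5,190])
a=env.grab_frame('scene')[:,:,::-1];b=env.grab_frame('top')[:,:,::-1]
r=lambda i,k:cv2.resize(i,None,fx=k,fy=k,interpolation=cv2.INTER_CUBIC)
cv2.imwrite('pics/f15.png',np.hstack([r(a[230:330,140:240],4),r(b[190:290,380:480],4)]))
E
```

```text
t 20.35 pos [513.7  -0.6 220.5] yang -75.0 tilt [-0.001  0.002 -1.   ] q [-1.4 13.6 99.1  0.1 67.3 73.5] F [-0.9  0.4  0.2] w 49.8
shift cm now-frame [ 2.99 26.37 10.91]
```

View pics/f15.png

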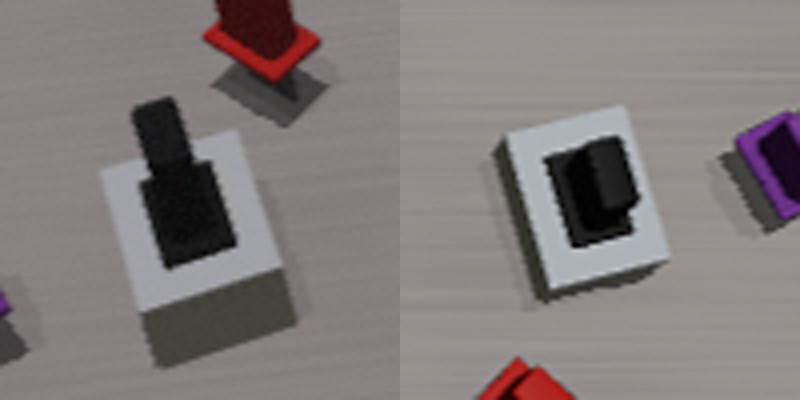

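The tool is upright in its stand, with the shoulder plate flat on the top face as at the start. I'm handing in.

```bash
python3 -c "
from workcell import env
print(env.job_done())"
```

```text
the job is handed in; nothing more can be done
None
```

The round sensor's trimmer is set to its index line, and the black tuning tool is back in its stand, upright and fully down. I handed in at about 20.5 s, with the gripper clear of everything.

- **Trimmer:** I turned it clockwise about 54°. Measured with the blade out, the pointer was at 17.7° and the index line at 18.3°, both as directions from the trimmer's axis. A fit of the pointer's own direction was coarser and gave about 1° the other way. The last scene and top pictures also show the two in line.
- **Tool:** I lowered it until there was a 6 N upward force, at the same gripper height as when I picked it up (87.8 mm). After letting go, both fixed cameras show it as it stood at the start.
- **Camera disagreement:** the different views put the trimmer's axis up to about 2 mm apart. That was within the slot's clearance, and the readings I saw showed only about 1–2 N at the wrist while inserting and turning.

No check failed, and I did not touch the look-alike tools or the square sensor.

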